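# Hang the book trolley's spare wheel on the J-hook

## Task

Lift the larger spare trolley wheel out of its wooden cradle by its rim and hang it on the J-hook of the steel stand: bring the hook through the wheel, then, holding the rim beside the hook, press it gently down past the sprung catch and firmly home on the hook's seat before you let go. Nobody has measured how high the hook is clamped, so feel for it, keep the wheel from twisting in your grip, and do not bend the hook by pushing hard (17 N is too much); leave the small wheel, the mug and the wrench where they are.

Things in the scene. Friction and masses are not known exactly. Their poses are not given: they have to be found in the camera images.
- wheel: Larger wheel, 220 mm diameter, 0.32-0.48 kg. Origin at its centre (120 mm above the table as it stands), x = axle, z = up. Tyre 14 mm wide with flat sides, 13 mm deep (radius 97 to 110 mm), hub radius 14 mm, 30 mm long. Three spokes 16 mm wide: one straight down, two 60 degrees either side of straight up, so the sector at the top is open.
- wheel_top (a point): Middle of the tyre's section at the wheel's top, 103 mm above its centre; axes as the wheel. Pinch the tyre from above across its 14 mm width (fingers closing along the axle), 25 to 35 mm to either side of this point, so that the fingers stay clear of the hook. Over-pressing turns the wheel in the grip; over 0.22 rad off upright is a fault.
- cradle: Fixed plywood cradle of the larger wheel. Origin on the table under the wheel's centre, x along its axle. Base 70 x 150 x 8 mm; two walls along y, 17 mm apart, 120 mm long, tops 58 mm above the table. The wheel lifts straight up out of it.
- small_wheel: Smaller wheel of the same make, 100 mm diameter, in its own cradle, top 113 mm above the table. Origin at its centre, x = axle. Not to be moved (over 25 mm is disturbed).
- stand: Hook stand bolted to the table. Origin on the table straight below the middle of the hook's seat; x points from the hook's nose back to the post (radius 9 mm, at x = 95 mm, 287 mm high). The hook's arm is clamped rigidly to the post: its seat is anywhere from 232 to 262 mm above the table, which no pose tells: feel for it. Pushing it with over 17 N bends it.
- hook_below (a point): Table point straight below the hook's seat, for the hook's shape (z from the seat). Arm 12 mm wide, 6 mm thick, along x. Nose: 8 mm bar, inner face at x = -9 mm, leaning out to -15, front -23, top 27 mm. Catch housing x = 12 to 52, 20 wide, 32 high. Rim goes between nose and housing, axle along x. The seat is hard (20 N per mm or more). Press home with over 7 N on it, 10 to 13 is good.
- catch (a joint): Sprung catch over the seat, m: 0 = out, up to 0.009 pushed back to +x. Slippery round nose, radius 5 mm, 20 mm long across, axis 19.5 mm above the seat, at x = 7 mm when out: throat 11 mm, the 14 mm tyre pushes it 2-6 mm. Spring 4.5 N + 0.6 N/mm; the rim needs a total of about 4 to 9 N down; touches about 22 mm above the seat, passes, lands, and it springs out over it.
- mug: White mug with handle, 80 mm wide, 90 mm high, standing on the table beyond the wheels. Origin under its centre. Not to be moved (over 30 mm is disturbed).
- wrench: Steel wrench lying on the table between robot and wheels, about 180 mm long along its x. Origin under its middle. Not to be moved (over 30 mm is disturbed).

How it is judged:
By the outcome, as a careful person would: the job done as asked, in the order asked, and still so for the second after the job is handed in, with the robot touching nothing.
It also fails if it takes over 58 s, if anything falls off the work surface, if the arm or the gripper's body presses on something with over 40 N, if the wrist force passes 120 N, or if a joint passes its speed limit or range.

## Robot

A 6-joint arm with a two-finger parallel gripper is mounted at the origin on the work surface. World frame = base frame: x ahead of the robot, y to its left, z up, the work surface at z = 0. Lengths are in mm, angles in rad, forces in N, time in s.
With the tool pointing down it reaches from about 350 to 775 mm from the base axis. Payload 7.3 kg.
Tool frame: the origin (TCP) lies at the very end of the fingers, on their centre line; the grasp point (between the pads) lies 19 mm behind it; z points along the fingers, y is the line along which they close (so a half turn about z gives the same grasp; the last joint's range is limited). The gripper opens to 92 mm and grips with 3 to 60 N. Pads are 19 mm wide; open, the fingers measure 130 mm over their backs; the gripper's body (75 mm by 190 mm) begins 47 mm behind the grasp point.
Start: joints at [-1.44, 0.342, 1.524, -0, 1.275, -0.146], TCP at [143.493, -505.029, 226.741] pointing down, gripper open.
Joint ranges: [-2.53, 2.53], [-0.77, 2.02], [0.04, 2.7], [-1, 4.14], [0.28, 2.66], [-3.11, 3.11]. Speed limits (rad/s): [2.57, 2.57, 3.14, 3.14, 3.14, 3.14].

## Interface

Orientations are given as [roll, pitch, yaw] about the fixed x, y, z axes, in that order (R = Rz(yaw) Ry(pitch) Rx(roll)).
In Python, from plant import get_obs, vision, workorder gives the robot as it stands.
- The arm moves only by the shell command python3 -m pendant 'ROWS' [OPENING]. ROWS is a JSON object of lists of equal length, an entry for each row: "dp": the shift along the tool's x, y, z in m, a list of three; "rotation": the turn, a rotation vector about the tool's x, y, z in rad, a list of three. A call has 1 to 8 rows; each row is the pose to reach, as a shift and turn from the pose commanded when the call began, along the tool's axes at that moment; what a row does not reach only later rows make up. A row lasts 1/8 s, in which the tool goes at most 62.5 mm and 10.7 degrees, less where a joint would pass 70% of its speed; a pose out of reach is approached as far as the arm can. A call with a gripper value outside its range is refused whole. OPENING is the finger opening in m, from 0 to 0.0918, set as the call begins (- or left out, the last holds). The fingers move at their own pace and stop on an object; the grip force is fixed at half the most. Time passes only in rows, so rows that repeat a pose let the fingers close. It gives the time, the measured TCP pose, the force, the opening and the grip force at its end, in the units of the state.
- get_obs(): the state, without advancing time (a new reading comes with each control period).
- vision.capture(name): name is "scene" or "top" or "wrist"; returns a dict with "pixels" (384x512x3 uint8, red, green, blue), "vfov" (degrees; the focal length in pixels is half the picture's height over the tangent of half this angle, whatever the lens; pixels are square), "cx", "cy" (the principal point, pixels), "pose" (4x4, takes a point from camera to world coordinates); the wrist camera has in their place "T_tool_cam" (4x4, takes a point from camera to tool coordinates, whose origin is the TCP and whose axes are the flange's). Camera axes: x right, y up, looking along -z (the intrinsics and any distortion apply to the point x, -y, -z); pixel columns grow to the right and rows downward; lengths in mm; the calibration is good to about 2 mm. A picture is of the moment at which its call begins: read the wrist's pose just before it. There is no depth.
- workorder.close_job(): hands the job in; it is judged then, once.
The state is a dict: "time": time; "joint_positions": joint angles; "dq": joint speeds; "tau": joint torques, N m; "tool_pos": TCP position; "tcp_rot": TCP orientation; "contact_force": force on the tool from outside, world axes, zero at the start; "moment": the same for the moment, N m; "grip_width": finger opening in mm; "finger_force": force on a finger pad.
Only numpy, scipy, OpenCV 4.12 (cv2) and the standard library are available. Lean on these libraries where they do the work, as an engineer would, in place of code of your own. Each camera call takes 0.05 s, during which the arm holds its last target. There are 200 camera calls.

## Working session

There is one attempt and no reset: what is moved stays moved. The work goes in short steps, Python scripts to look and compute and a shell command to move; the robot and the scene stay as the last step left them, time stands still between calls to the robot, and variables do not carry over. Pictures are saved under pics/ and viewed, at most 10 in all, crops included, and the job is handed in when it is done.

```bash
mkdir -p pics; ls
cat > h.py <<'E'
import numpy as np, cv2
from plant import get_obs, vision, workorder
from scipy.spatial.transform import Rotation as R
def cap(n):
    o=get_obs(); d=vision.capture(n); p=d["pixels"]
    cv2.imwrite(f"pics/{n}_{o['time']:.2f}.png",p[:,:,::-1])
    if "pose" in d: T=np.array(d["pose"])
    else:
        W=np.eye(4); W[:3,:3]=R.from_euler('xyz',o['tcp_rot']).as_matrix(); W[:3,3]=o['tool_pos']; T=W@np.array(d["T_tool_cam"])
    return d,T
def f(d): return 192/np.tan(np.radians(d["vfov"])/2)
def ray(d,T,u,v):
    r=T[:3,:3]@np.array([(u-d["cx"])/f(d),-(v-d["cy"])/f(d),-1.]); return T[:3,3],r/np.linalg.norm(r)
def onz(d,T,u,v,z):
    c,r=ray(d,T,u,v); return c+r*(z-c[2])/r[2]
def proj(d,T,P):
    q=T[:3,:3].T@(np.array(P,float)-T[:3,3]); return d["cx"]-f(d)*q[0]/q[2], d["cy"]+f(d)*q[1]/q[2]
def tri(a,b):
    (c1,r1),(c2,r2)=a,b
    s=np.linalg.lstsq(np.c_[r1,-r2],c2-c1,rcond=None)[0]; p=c1+s[0]*r1;q=c2+s[1]*r2
    return (p+q)/2,np.linalg.norm(p-q)
E
python3 - <<'E'
from h import *
for n in("scene","top"):
    d,T=cap(n); print(n,{k:v for k,v in d.items() if k not in("pixels","pose")},T.round(2).tolist())
print(get_obs())
E
ls pics
```

```text
pics
scene {'vfov': 55.51366289879264, 'cx': 253.5492493902264, 'cy': 193.72042834039308} [[-0.66, -0.42, 0.63, 1154.4], [0.75, -0.39, 0.53, 466.27], [0.02, 0.82, 0.57, 716.82], [0.0, 0.0, 0.0, 1.0]]
top {'vfov': 55.465825920016584, 'cx': 258.91232002715253, 'cy': 192.19735715577576} [[0.01, 0.99, -0.14, 455.25], [-1.0, 0.01, 0.03, 1.64], [0.03, 0.14, 0.99, 1015.72], [0.0, 0.0, 0.0, 1.0]]
{'time': 0.1, 'joint_positions': array([-1.44000047e+00,  3.42635132e-01,  1.52488082e+00, -6.34027188e-06,
        1.27540400e+00, -1.46016720e-01]), 'dq': array([ 0.00150487, -0.00126279, -0.00210073,  0.00010606, -0.00126125,
       -0.00027417]), 'tau': array([ 2.66244781e-03, -4.32004809e+01, -2.44694495e+01,  7.19819474e-02,
        5.25439298e-02, -4.97107430e-05]), 'tool_pos': array([ 143.44323695, -504.66411469,  226.13795626]), 'tcp_rot': array([-3.14027860e+00, -1.87121311e-04,  2.76814308e-01]), 'contact_force': array([-0.44126299,  0.04459384, -0.65927964]), 'moment': array([ 0.00553674, -0.00827265, -0.02010746]), 'finger_force': 0.0, 'grip_width': 91.92449144964505}
scene_0.00.png
top_0.05.png
```

View pics/scene_0.00.png

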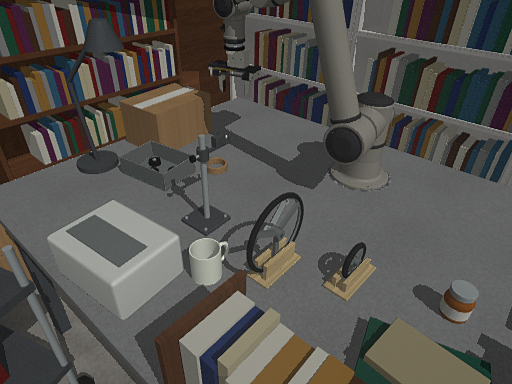

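View pics/top_0.05.png

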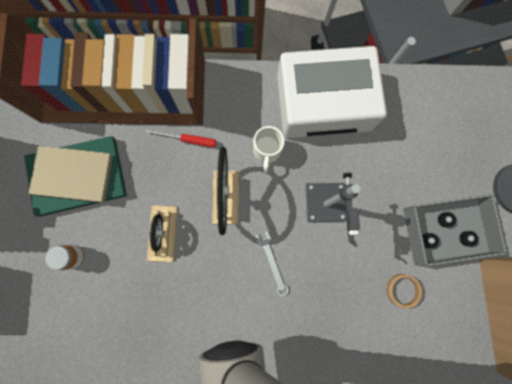

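The scene view shows the large wheel around (277,232), the stand post at (205,185), mug (207,260) and small wheel (355,260). The top view shows the wheel edge-on at (222,190), the hook from the post (352,190) down to about (352,232), the mug (268,142) and the wrench (273,265). I'll enlarge the stand and wheel regions next.

Run:
```python
import cv2,numpy as np
t=cv2.imread('pics/top_0.05.png');s=cv2.imread('pics/scene_0.00.png')
z=lambda im,x,y,w,h,k:cv2.resize(im[y:y+h,x:x+w],None,fx=k,fy=k,interpolation=cv2.INTER_CUBIC)
a=np.hstack([z(t,300,165,80,80,5),z(t,195,140,80,100,4)[:400]]); b=np.hstack([z(s,180,120,80,80,5),z(s,240,185,80,100,4)[:400]])
cv2.imwrite('pics/c.png',cv2.convertScaleAbs(cv2.resize(np.vstack([a,b[:,:a.shape[1]]]),(720,600*800//800)) if 0 else np.vstack([a,b]),alpha=1.5)); print(np.vstack([a,b]).shape)
im=cv2.convertScaleAbs(np.hstack([z(t,300,165,80,80,5),z(s,180,120,80,80,5)]),alpha=1.6); cv2.imwrite('pics/c1.png',im)
im=cv2.convertScaleAbs(np.hstack([z(t,190,140,80,110,5),z(s,240,185,80,110,5)]),alpha=1.6); cv2.imwrite('pics/c2.png',im)
```

```text
(800, 720, 3)
```

View pics/c1.png

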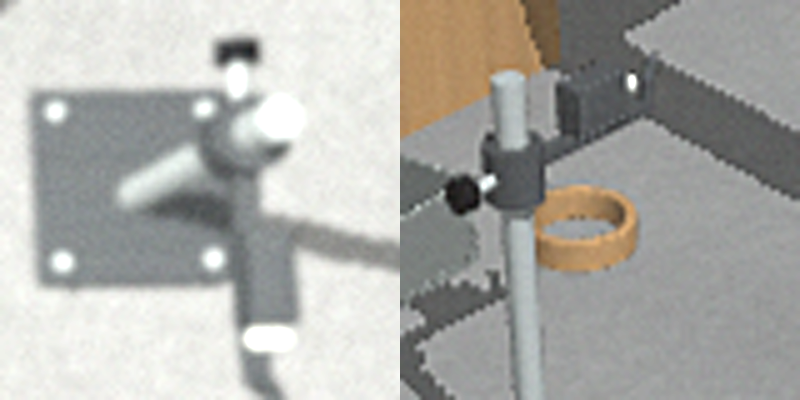

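View pics/c2.png

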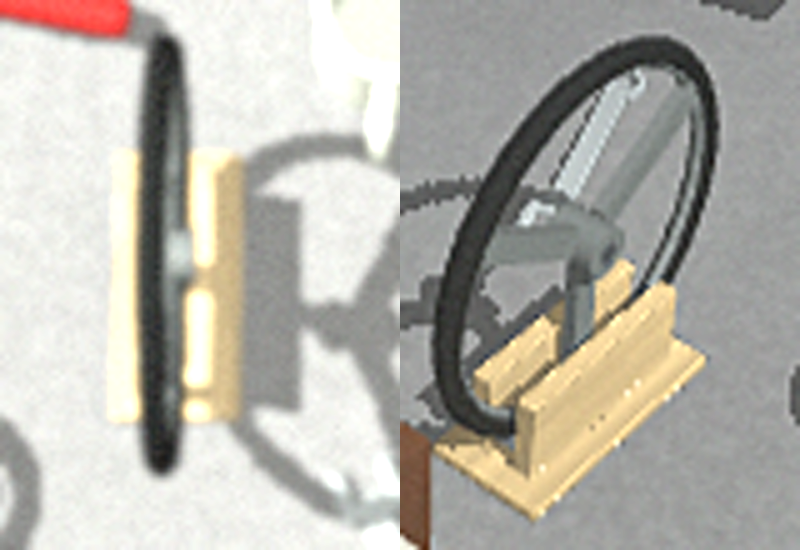

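Crop c1 shows the post top at top-view pixel (356,188.6), the post foot at about (326,204), and the catch nose (white) at (354.2,232.6). In the scene view the post top is at about (202,136) and the catch at (226.4,136.4). Crop c2 shows the wheel's rim ends at top-view (223,147.6) and (222,234.4), and the cradle base from u 212 to 238.

Run:
```python
from h import *
d,T=cap("top");e,S=cap("scene")
p=lambda *a:print(*[np.round(x,1) if not isinstance(x,str) else x for x in a])
p("posttop",onz(d,T,356,188.6,287),"foot",onz(d,T,325.5,204,4))
p("post tri",tri(ray(d,T,356,188.6),ray(e,S,180+108/5,120+77/5)))
p("catch tri",tri(ray(d,T,354.2,232.6),ray(e,S,180+232/5,120+82/5)))
for z in(250,282): p("catch",onz(d,T,354.2,232.6,z))
p("bolts",[onz(d,T,300+a/5,165+b/5,8) for a,b in((55,111),(203,107),(62,262),(214,258))])
p("rim ends",onz(d,T,223,147.6,120),onz(d,T,222,234.4,120))
p("cradle",[onz(d,T,190+a/5,140+b/5,8) for a,b in((118,150),(243,152),(108,421),(240,423))])
p("rimtop tri",tri(ray(d,T,222.5,190),ray(e,S,240+665/5/1,185+38/5)))
p("hub tri",tri(ray(d,T,190+182/5,140+252/5),ray(e,S,240+(592)/5-80,185+240/5)))
p("mug",onz(d,T,268,142,90),"small",onz(d,T,157,232,100),"wrench",onz(d,T,262,238,4),onz(d,T,283,291,4))
```

```text
posttop [ 571.7 -220.3  287. ] foot [ 572.1 -218.7    4. ]Traceback (most recent call last):
  File "<stdin>", line 5, in <module>
  File "<stdin>", line 3, in <lambda>
    return _wrapfunc(a, 'round', decimals=decimals, out=out)
    return _wrapit(obj, method, *args, **kwds)
    conv = _array_converter(obj)
ValueError: setting an array element with a sequence. The requested array has an inhomogeneous shape after 1 dimensions. The detected shape was (2,) + inhomogeneous part.
```

Run:
```python
from h import *
np.set_printoptions(precision=1,suppress=True)
d,T=cap("top");e,S=cap("scene")
p=print
p("post tri",*tri(ray(d,T,356,188.6),ray(e,S,180+108/5,120+77/5)))
p("catch tri",*tri(ray(d,T,354.2,232.6),ray(e,S,180+232/5,120+82/5)))
for z in(250,282): p("catch",onz(d,T,354.2,232.6,z))
p("bolts",*[onz(d,T,300+a/5,165+b/5,8) for a,b in((55,111),(203,107),(62,262),(214,258))])
p("rim ends",onz(d,T,223,147.6,120),onz(d,T,222,234.4,120))
p("cradle",*[onz(d,T,190+a/5,140+b/5,8) for a,b in((118,150),(243,152),(108,421),(240,423))])
p("hub tri",*tri(ray(d,T,190+182/5,140+252/5),ray(e,S,240+205/5,185+240/5)))
p("mug",onz(d,T,268,142,90),"small",onz(d,T,157,232,100),"wrench",onz(d,T,262,238,4),onz(d,T,283,291,4))
# stand zoom with nose; shifted
z=lambda im,x,y,w,h,k:cv2.resize(im[y:y+h,x:x+w],None,fx=k,fy=k,interpolation=cv2.INTER_CUBIC)
cv2.imwrite('pics/c3.png',cv2.convertScaleAbs(np.hstack([z(d["pixels"][:,:,::-1],325,205,50,50,8),z(e["pixels"][:,:,::-1],205,120,50,50,8)]),alpha=2))
```

```text
post tri [ 571.2 -219.7  287.6] 1.1064584493971181
catch tri [ 481.5 -220.7  253.7] 7.05645227801881
catch [ 483.7 -224.7  250. ]
catch [ 482.6 -215.2  282. ]
bolts [ 618.7 -177.8    8. ] [ 622.  -261.7    8. ] [ 533.9 -180.4    8. ] [ 536.8 -265.6    8. ]
rim ends [698.9  63.4 120. ] [481.8  61.4 120. ]
cradle [664.4  96.    8. ] [664.2  26.    8. ] [512.8  97.9   8. ] [512.3  25.5   8. ]
hub tri [585.1  60.8 118.6] 18.93031905567094
mug [724.  -51.7  90. ] small [487.2 223.1 100. ] wrench [476.2 -40.9   4. ] [334.6 -98.3   4. ]
```

View pics/c3.png

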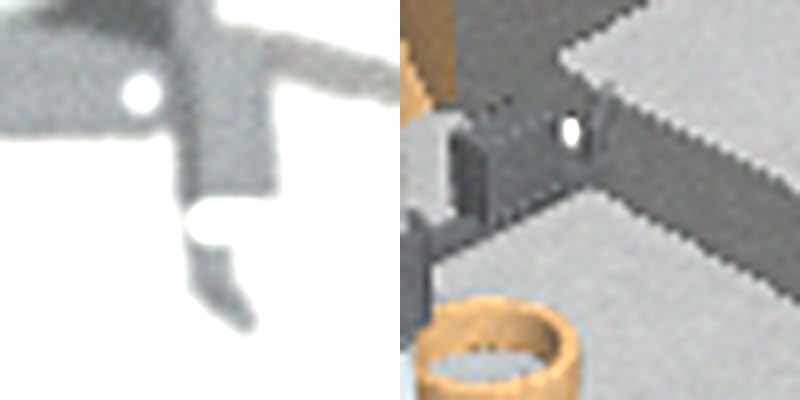

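Crop c3 shows, in the top view, the catch spanning u 348.5–359.5 at v 232.5 and the nose tip at (355.9,246). In the scene view the catch's near end is at (226.4,136.4) and the nose tip at (231,131).

Run:
```python
from h import *
np.set_printoptions(precision=1,suppress=True)
d,T=cap("top");e,S=cap("scene"); p=print
p("catch +y end",*tri(ray(d,T,349.4,232.5),ray(e,S,226.4,136.4)))
p("nose tip",*tri(ray(d,T,355.9,245.5),ray(e,S,231,131)))
for zz in (252,262,272): # edges of catch & arm left/right (8x crop)
  p(zz,"catch ends",onz(d,T,325+188/8,232.5,zz)[:2],onz(d,T,325+275/8,232.5,zz)[:2],"housing right edge",onz(d,T,325+272/8,205+100/8,zz)[:2],onz(d,T,325+277/8,205+190/8,zz)[:2],"nose",onz(d,T,355.9,245.5,zz)[:2])
```

```text
catch +y end [ 483.8 -213.1  256. ] 0.5494256641628138
nose tip [ 456.2 -223.4  260.5] 2.2643521537191917
252 catch ends [ 483.8 -212. ] [ 484.  -235.1] housing right edge [ 515.5 -235.4] [ 491.8 -235.9] nose [ 456.9 -226.8]
262 catch ends [ 483.4 -209.3] [ 483.6 -232. ] housing right edge [ 514.7 -232.3] [ 491.3 -232.8] nose [ 456.9 -223.9]
272 catch ends [ 483.  -206.5] [ 483.2 -228.9] housing right edge [ 513.9 -229.2] [ 490.9 -229.7] nose [ 456.8 -220.9]
```

```bash
cat >> h.py <<'E'
def go(x,y,z,yaw):
    "print world->tool deltas from measured pose"
    o=get_obs(); A=R.from_euler('xyz',o['tcp_rot']); B=R.from_euler('xyz',[np.pi,0,yaw])
    print("dp",(A.inv().apply(np.array([x,y,z])-o['tool_pos'])/1000).round(4),"rot",(A.inv()*B).as_rotvec().round(4))
E
python3 -m pendant '{"dp":[[0.05,-0.03,-0.05],[0.1,-0.065,-0.073],[0.15,-0.1,-0.073],[0.2,-0.135,-0.073],[0.25,-0.17,-0.073],[0.3,-0.204,-0.073],[0.35,-0.238,-0.073],[0.4,-0.272,-0.073]],"rotation":[[0,0,0.05],[0,0,0.1],[0,0,0.15],[0,0,0.2],[0,0,0.25],[0,0,0.277],[0,0,0.277],[0,0,0.277]]}' 0.06
python3 -c "
from h import *
go(619,62,300,0)"
```

```text
time: 1.4
tool_pos: [452.1, -135.9, 300.0]
tcp_rot: [3.141, -0.001, -0.0]
contact_force: [-0.2, -1.2, 1.0]
grip_width: 60.0
finger_force: 0.0
dp [ 0.1669 -0.1979 -0.    ] rot [ 0.0006 -0.0008 -0.0002]
```

```bash
python3 -m pendant '{"dp":[[0.04,-0.047,0],[0.08,-0.094,0],[0.12,-0.141,0],[0.15,-0.18,0],[0.165,-0.196,0],[0.165,-0.196,0]],"rotation":[[0,0,0],[0,0,0],[0,0,0],[0,0,0],[0,0,0],[0,0,0]]}'
python3 -c "
from h import *
d,T=cap('wrist'); go(619,62,300,0); print(T.round(2)); print(proj(d,T,[589,62,230]),proj(d,T,[619,62,226]))"; ls pics
```

```text
time: 2.15
tool_pos: [616.4, 59.6, 298.8]
tcp_rot: [3.142, 0.001, 0.002]
contact_force: [-0.3, -1.0, 0.1]
grip_width: 59.8
finger_force: 0.0
dp [ 0.0031 -0.0035 -0.0009] rot [0.0004 0.0011 0.0008]
[[ 0.0000e+00  9.7000e-01  2.5000e-01  6.8202e+02]
 [-1.0000e+00  0.0000e+00  0.0000e+00  5.9090e+01]
 [ 0.0000e+00 -2.5000e-01  9.7000e-01  4.5568e+02]
 [ 0.0000e+00  0.0000e+00  0.0000e+00  1.0000e+00]]
(np.float64(249.6724760093166), np.float64(229.52626818318438)) (np.float64(249.68844148518303), np.float64(195.63436649621906))
c.png
c1.png
c2.png
c3.png
scene_0.00.png
scene_0.15.png
scene_0.25.png
scene_0.35.png
top_0.05.png
top_0.10.png
top_0.20.png
top_0.30.png
wrist_2.15.png
```

View pics/wrist_2.15.png

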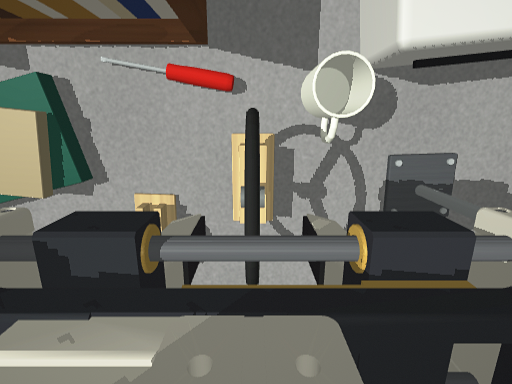

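The wrist view shows the tyre edge-on at u≈252 (predicted 250), vertical and centred between the fingers, with its far edge at (252,109). I'll descend and grip.

```bash
python3 -m pendant '{"dp":[[0,0,0.03],[0,0,0.06],[0,0,0.08],[0,0,0.091],[0,0,0.091],[0,0,0.091]],"rotation":[[0,0,0],[0,0,0],[0,0,0],[0,0,0],[0,0,0],[0,0,0]]}'
```

```text
time: 2.95
tool_pos: [616.4, 58.0, 209.9]
tcp_rot: [3.141, -0.002, -0.001]
contact_force: [0.4, 0.1, -0.1]
grip_width: 59.8
finger_force: 0.0
```

```bash
python3 -m pendant '{"dp":[[0,0,0],[0,0,0],[0,0,0],[0,0,0],[0,0,0],[0,0,0],[0,0,0],[0,0,0]],"rotation":[[0,0,0],[0,0,0],[0,0,0],[0,0,0],[0,0,0],[0,0,0],[0,0,0],[0,0,0]]}' 0.0
```

```text
time: 3.95
tool_pos: [616.0, 58.4, 208.7]
tcp_rot: [3.142, 0.0, -0.0]
contact_force: [1.5, 0.4, 1.0]
grip_width: 13.2
finger_force: 30.0
```

```bash
python3 -m pendant '{"dp":[[0,0,-0.003],[0,0,-0.01],[0,0,-0.02],[0,0,-0.032],[0,0,-0.044],[0,0,-0.056],[0,0,-0.064],[0,0,-0.066]],"rotation":[[0,0,0],[0,0,0],[0,0,0],[0,0,0],[0,0,0],[0,0,0],[0,0,0],[0,0,0]]}'
python3 -c "
from h import *
o=get_obs(); print(o['moment'],o['contact_force'],o['tool_pos']); go(392,-195,275,np.pi/2+.035)
for n in('top','scene'): cap(n)"
```

```text
time: 4.95
tool_pos: [616.2, 58.4, 275.4]
tcp_rot: [3.142, -0.001, -0.0]
contact_force: [-0.3, 0.5, -3.7]
grip_width: 13.2
finger_force: 30.0
[-0.02700304 -0.08044833 -0.01941345] [-0.33797674  0.53186725 -3.66581067] [616.19878302  58.38231965 275.38358289]
dp [-2.242e-01  2.534e-01  2.000e-04] rot [ 9.0000e-04 -7.0000e-04 -1.6059e+00]
```

```bash
python3 -m pendant '{"dp":[[-0.01,0.005,0],[-0.03,0.015,0],[-0.055,0.03,0],[-0.08,0.05,0],[-0.105,0.075,0],[-0.13,0.1,0],[-0.15,0.125,0],[-0.17,0.15,0]],"rotation":[[0,0,-0.06],[0,0,-0.2],[0,0,-0.36],[0,0,-0.53],[0,0,-0.7],[0,0,-0.87],[0,0,-1.04],[0,0,-1.21]]}'
python3 -c "
from h import *
go(410,-198,275,np.pi/2+.035)"
```

```text
time: 6.05
tool_pos: [444.9, -92.2, 274.4]
tcp_rot: [-3.141, -0.0, 1.215]
contact_force: [-0.2, -0.3, -3.7]
grip_width: 13.1
finger_force: 30.0
dp [-0.1114  0.0041 -0.0006] rot [-6.000e-04 -1.000e-04 -3.903e-01]
```

```bash
python3 -m pendant '{"dp":[[-0.022,0.001,0],[-0.045,0.002,0],[-0.068,0.003,0],[-0.09,0.004,0],[-0.105,0.004,0],[-0.111,0.004,0],[-0.111,0.004,0],[-0.111,0.004,0]],"rotation":[[0,0,-0.13],[0,0,-0.26],[0,0,-0.36],[0,0,-0.39],[0,0,-0.39],[0,0,-0.39],[0,0,-0.39],[0,0,-0.39]]}'
python3 - <<'E'
from h import *
d,T=cap('top');e,S=cap('scene'); o=get_obs(); print(o['tool_pos'],o['tcp_rot'],o['contact_force'],o['moment'])
z=lambda im,x,y,w,h,k:cv2.resize(im[y:y+h,x:x+w,::-1],None,fx=k,fy=k,interpolation=cv2.INTER_CUBIC)
cv2.imwrite('pics/c4.png',cv2.convertScaleAbs(np.hstack([z(d["pixels"],290,160,130,150,3),z(e["pixels"],150,80,130,150,3)]),alpha=1.6))
E
```

```text
time: 7.05
tool_pos: [410.7, -196.3, 274.7]
tcp_rot: [3.142, -0.0, 1.6]
contact_force: [-0.1, 0.0, -3.5]
grip_width: 13.5
finger_force: 30.0
[ 410.70637007 -196.3424041   274.73092324] [ 3.14151080e+00 -6.75431436e-05  1.60047240e+00] [-0.62524376  0.57382102 -3.65268914] [ 0.08817225 -0.14501242 -0.03237474]
```

View pics/c4.png

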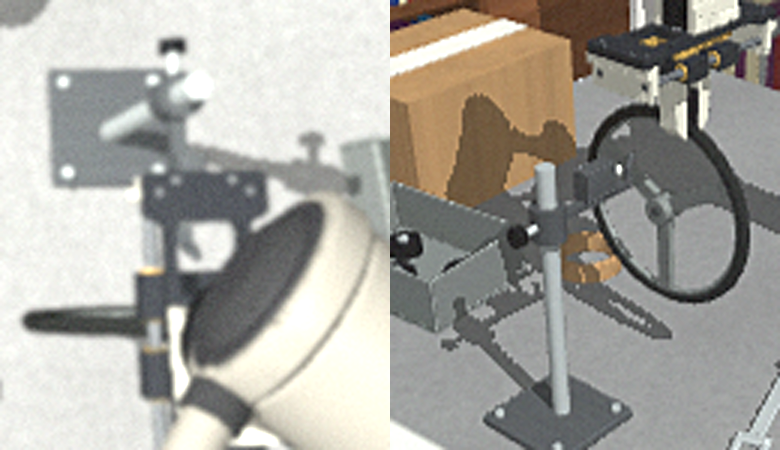

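The top view shows the wheel plane level across the image at v≈267. The scene view shows the hook in front of the wheel, the wheel upright, the hub at about (239,149) and the bottom of the down spoke at about (241,177). Next I'll check these against the predicted pose.

Run:
```python
from h import *
e,S=cap('scene'); a=.03
for P in([425,-223,186],[418,-223,89+5],[418,-223,186-110]): print(np.round(proj(e,S,P),1))
for t in(-.1,0,.1): 
  c=np.array([418,-196+ -27*np.cos(t)+88*0,186]); print(t)
m=e['pixels'].max(2)<60
# wheel extreme silhouettes: predicted outer left/right/bottom
th=np.linspace(0,2*np.pi,73)
P=np.array([proj(e,S,[418,-223+110*np.cos(k),186+110*np.sin(k)]) for k in th]); print("pred L,R,B",P[P[:,0].argmin()],P[P[:,0].argmax()],P[P[:,1].argmax()],P[P[:,1].argmin()])
```

```text
[238.2 150. ]
[239.8 174.5]
[239.9 179.2]
-0.1
0
0.1
pred L,R,B [215.00598349 135.74940624] [267.15332113 158.3381656 ] [250.52093665 181.80301865] [232.60564623 114.31550948]
```

```bash
python3 -m pendant '{"dp":[[0,0.006,0],[0,0.016,0],[0,0.026,0],[-0.001,0.036,0],[-0.001,0.046,0],[-0.001,0.056,0],[-0.0016,0.062,0],[-0.0016,0.064,0]],"rotation":[[0,0,0],[0,0,-0.003],[0,0,-0.005],[0,0,-0.005],[0,0,-0.005],[0,0,-0.005],[0,0,-0.005],[0,0,-0.005]]}'
python3 - <<'E'
from h import *
np.set_printoptions(precision=2,suppress=True)
e,S=cap('scene'); w,T=cap('wrist'); o=get_obs(); print(o['tool_pos'],o['tcp_rot'],o['contact_force'],o['moment'])
z=lambda im,x,y,w,h,k:cv2.resize(im[y:y+h,x:x+w,::-1],None,fx=k,fy=k,interpolation=cv2.INTER_CUBIC)
cv2.imwrite('pics/c5.png',cv2.convertScaleAbs(np.hstack([z(e["pixels"],170,90,100,100,4),z(w["pixels"],0,0,512,384,1)[:400] if 0 else cv2.resize(w["pixels"][:,:,::-1],(400,400))]),alpha=1.6))
E
```

```text
time: 8.2
tool_pos: [474.9, -196.6, 274.6]
tcp_rot: [-3.141, 0.0, 1.605]
contact_force: [-0.4, -0.5, -3.3]
grip_width: 13.4
finger_force: 30.0
[ 474.56 -196.58  274.64] [-3.14  0.    1.6 ] [-0.39 -0.22 -3.66] [ 0.05 -0.07  0.02]
```

View pics/c5.png

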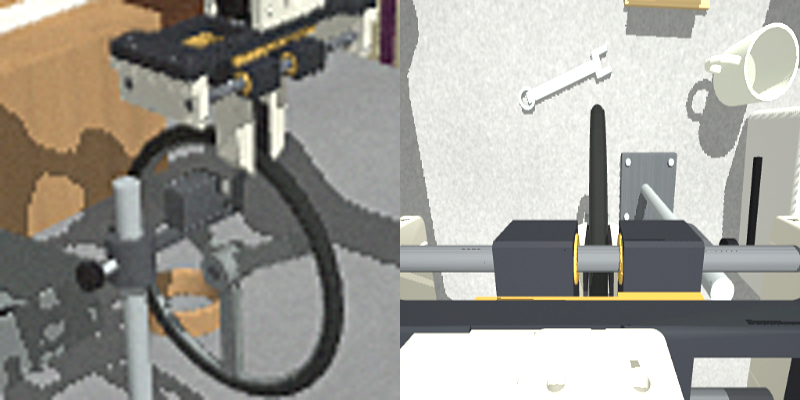

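The scene view shows the housing (around (218,139)) now inside the wheel's open sector, with the rim above it and the wheel upright. The wrist view shows the tyre straight between the fingers. I'll descend slowly by feel.

```bash
python3 -m pendant '{"dp":[[0,0,0.003],[0,0,0.006],[0,0,0.009],[0,0,0.012],[0,0,0.014],[0,0,0.016],[0,0,0.017],[0,0,0.017]],"rotation":[[0,0,0],[0,0,0],[0,0,0],[0,0,0],[0,0,0],[0,0,0],[0,0,0],[0,0,0]]}'
python3 -m pendant '{"dp":[[0,0,0.001],[0,0,0.002],[0,0,0.003],[0,0,0.004],[0,0,0.005],[0,0,0.005]],"rotation":[[0,0,0],[0,0,0],[0,0,0],[0,0,0],[0,0,0],[0,0,0]]}'
```

```text
time: 9.3
tool_pos: [474.5, -196.6, 257.7]
tcp_rot: [-3.142, 0.0, 1.605]
contact_force: [-0.4, -0.5, -3.7]
grip_width: 13.4
finger_force: 30.0
time: 10.05
tool_pos: [474.5, -196.6, 252.6]
tcp_rot: [-3.141, -0.0, 1.605]
contact_force: [0.5, -0.2, -3.6]
grip_width: 13.3
finger_force: 30.0
```

```bash
python3 -m pendant '{"dp":[[0,0,0.001],[0,0,0.002],[0,0,0.003],[0,0,0.003]],"rotation":[[0,0,0],[0,0,0],[0,0,0],[0,0,0]]}'
```

```text
time: 10.55
tool_pos: [474.4, -196.6, 249.8]
tcp_rot: [-3.141, 0.0, 1.605]
contact_force: [-2.0, 1.1, -2.4]
grip_width: 13.6
finger_force: 30.0
```

```bash
python3 -m pendant '{"dp":[[0,0,0.001],[0,0,0.002],[0,0,0.002]],"rotation":[[0,0,0],[0,0,0],[0,0,0]]}'
```

```text
time: 10.92
tool_pos: [474.2, -196.7, 248.0]
tcp_rot: [-3.141, 0.0, 1.605]
contact_force: [-4.3, 1.0, 3.2]
grip_width: 13.0
finger_force: 30.0
```

```bash
python3 -m pendant '{"dp":[[0,0,0.0005],[0,0,0.001],[0,0,0.001]],"rotation":[[0,0,0],[0,0,0],[0,0,0]]}'; python3 -c "
from h import *
print(get_obs()['moment'])"
```

```text
time: 11.3
tool_pos: [474.4, -196.7, 246.9]
tcp_rot: [-3.141, 0.0, 1.605]
contact_force: [-5.6, -0.1, 3.8]
grip_width: 12.9
finger_force: 30.0
[-0.05380103  0.73849332 -0.14034934]
```

```bash
python3 -m pendant '{"dp":[[0,0,0.0005],[0,0,0.001],[0,0,0.001]],"rotation":[[0,0,0],[0,0,0],[0,0,0]]}'; python3 -c "
from h import *
print(get_obs()['moment'])"
```

```text
time: 11.68
tool_pos: [474.3, -196.7, 245.9]
tcp_rot: [-3.141, 0.0, 1.605]
contact_force: [-4.9, 0.6, 4.5]
grip_width: 13.3
finger_force: 30.0
[-0.06408719  0.83634021 -0.14040049]
```

```bash
python3 -m pendant '{"dp":[[0,0,0.0007],[0,0,0.0014],[0,0,0.002],[0,0,0.002]],"rotation":[[0,0,0],[0,0,0],[0,0,0],[0,0,0]]}'; python3 -c "
from h import *
print(get_obs()['moment'])"
```

```text
time: 12.18
tool_pos: [473.5, -196.4, 242.7]
tcp_rot: [-3.138, -0.001, 1.605]
contact_force: [-5.5, -0.5, -1.7]
grip_width: 13.2
finger_force: 30.1
[-0.06240988  0.92236139 -0.22554856]
```

```bash
python3 -m pendant '{"dp":[[0,0,0.0007],[0,0,0.0014],[0,0,0.002],[0,0,0.002]],"rotation":[[0,0,0],[0,0,0],[0,0,0],[0,0,0]]}'; python3 -c "
from h import *
print(get_obs()['moment'])"
```

```text
time: 12.68
tool_pos: [473.4, -196.3, 240.6]
tcp_rot: [-3.138, -0.001, 1.604]
contact_force: [-7.4, -1.0, -1.2]
grip_width: 13.0
finger_force: 30.1
[ 0.00353661  0.85400586 -0.2493943 ]
```

```bash
python3 -m pendant '{"dp":[[0,0,0.001],[0,0,0.002],[0,0,0.003],[0,0,0.004],[0,0,0.005],[0,0,0.005]],"rotation":[[0,0,0],[0,0,0],[0,0,0],[0,0,0],[0,0,0],[0,0,0]]}'
```

```text
time: 13.42
tool_pos: [473.6, -196.0, 235.2]
tcp_rot: [-3.138, -0.002, 1.605]
contact_force: [-4.4, 1.1, -7.8]
grip_width: 13.2
finger_force: 30.1
```

```bash
python3 -m pendant '{"dp":[[0,0,0.001],[0,0,0.002],[0,0,0.003],[0,0,0.003]],"rotation":[[0,0,0],[0,0,0],[0,0,0],[0,0,0]]}';  python3 -c "
from h import *
print(get_obs()['moment'])"
```

```text
time: 13.92
tool_pos: [474.5, -196.5, 233.4]
tcp_rot: [-3.141, -0.0, 1.605]
contact_force: [-3.8, 0.4, -7.8]
grip_width: 13.2
finger_force: 30.0
[ 0.21306757  0.5445987  -0.16382203]
```

```bash
python3 -m pendant '{"dp":[[0,0,0.001],[0,0,0.002],[0,0,0.003],[0,0,0.003]],"rotation":[[0,0,0],[0,0,0],[0,0,0],[0,0,0]]}';  python3 -c "
from h import *
print(get_obs()['moment'])"
```

```text
time: 14.42
tool_pos: [475.3, -196.8, 231.2]
tcp_rot: [3.14, 0.001, 1.605]
contact_force: [-0.3, -0.6, -3.5]
grip_width: 13.3
finger_force: 30.0
[ 0.08903225 -0.0949671  -0.01168899]
```

```bash
python3 -m pendant '{"dp":[[0,0,0.0005],[0,0,0.001],[0,0,0.001]],"rotation":[[0,0,0],[0,0,0],[0,0,0]]}';  python3 -c "
from h import *
print(get_obs()['moment'])"
```

```text
time: 14.8
tool_pos: [474.6, -196.6, 229.7]
tcp_rot: [3.141, 0.0, 1.605]
contact_force: [0.9, -0.1, -4.2]
grip_width: 13.2
finger_force: 30.0
[ 0.04664979 -0.09787245  0.01155609]
```

```bash
python3 -m pendant '{"dp":[[0,0,0.0004],[0,0,0.0008],[0,0,0.0008]],"rotation":[[0,0,0],[0,0,0],[0,0,0]]}'
```

```text
time: 15.18
tool_pos: [474.5, -196.6, 228.9]
tcp_rot: [-3.142, 0.0, 1.605]
contact_force: [-0.0, 0.4, -4.2]
grip_width: 13.4
finger_force: 30.0
```

```bash
python3 -m pendant '{"dp":[[0,0,0.0004],[0,0,0.0008],[0,0,0.0008]],"rotation":[[0,0,0],[0,0,0],[0,0,0]]}'
```

```text
time: 15.55
tool_pos: [474.6, -196.6, 228.2]
tcp_rot: [3.141, 0.0, 1.605]
contact_force: [0.1, -0.7, -2.6]
grip_width: 13.5
finger_force: 30.0
```

```bash
python3 -m pendant '{"dp":[[0,0,0.0002],[0,0,0.0003],[0,0,0.0003]],"rotation":[[0,0,0],[0,0,0],[0,0,0]]}'; python3 -c "
from h import *
print(get_obs()['moment'])"
```

```text
time: 15.92
tool_pos: [474.6, -196.6, 228.0]
tcp_rot: [3.141, 0.0, 1.605]
contact_force: [-1.2, -0.1, -1.0]
grip_width: 13.6
finger_force: 30.0
[ 0.06770083 -0.04054228 -0.00938339]
```

```bash
python3 -m pendant '{"dp":[[0,0,0.0002],[0,0,0.0003],[0,0,0.0003]],"rotation":[[0,0,0],[0,0,0],[0,0,0]]}'; python3 -c "
from h import *
print(get_obs()['moment'])"
```

```text
time: 16.3
tool_pos: [474.6, -196.6, 227.7]
tcp_rot: [3.141, 0.0, 1.605]
contact_force: [-1.3, 1.2, 1.9]
grip_width: 13.6
finger_force: 30.0
[ 0.13535928 -0.00622683 -0.00247647]
```

```bash
python3 -m pendant '{"dp":[[0,0,0.0002],[0,0,0.0004],[0,0,0.0004]],"rotation":[[0,0,0],[0,0,0],[0,0,0]]}'; python3 -c "
from h import *
print(get_obs()['moment'])"
```

```text
time: 16.68
tool_pos: [474.7, -196.6, 227.4]
tcp_rot: [3.141, 0.0, 1.605]
contact_force: [-1.4, 0.7, 3.6]
grip_width: 13.5
finger_force: 30.0
[ 0.1697785   0.06847579 -0.03201087]
```

```bash
python3 -m pendant '{"dp":[[0,0,0.0001],[0,0,0.0002],[0,0,0.0002]],"rotation":[[0,0,0],[0,0,0],[0,0,0]]}'; python3 -c "
from h import *
print(get_obs()['moment'])"
```

```text
time: 17.05
tool_pos: [474.6, -196.6, 227.2]
tcp_rot: [3.141, 0.0, 1.605]
contact_force: [-1.3, 1.1, 5.2]
grip_width: 13.4
finger_force: 30.0
[ 0.17984371  0.06733717 -0.00906961]
```

```bash
python3 -m pendant '{"dp":[[0,0,0.0002],[0,0,0.0003],[0,0,0.0003]],"rotation":[[0,0,0],[0,0,0],[0,0,0]]}'; python3 -c "
from h import *
print(get_obs()['moment'])"
```

```text
time: 17.42
tool_pos: [474.7, -196.6, 227.1]
tcp_rot: [3.141, 0.001, 1.605]
contact_force: [-1.7, 1.0, 6.9]
grip_width: 13.3
finger_force: 30.0
[ 0.16152333  0.15747139 -0.03776873]
```

```bash
python3 -m pendant '{"dp":[[0,0,0],[0,0,0],[0,0,-0.0003],[0,0,-0.0006]],"rotation":[[0,0,0],[0,0,0],[0,0,0],[0,0,0]]}'
python3 - <<'E'
from h import *
e,S=cap('scene'); d,T=cap('top')
z=lambda im,x,y,w,h,k:cv2.resize(im[y:y+h,x:x+w,::-1],None,fx=k,fy=k,interpolation=cv2.INTER_CUBIC)
cv2.imwrite('pics/c6.png',cv2.convertScaleAbs(np.hstack([z(e["pixels"],180,100,90,110,5),z(d["pixels"],310,180,70,110,5)]),alpha=1.8))
print(proj(e,S,[491,-223,139]))
E
```

```text
time: 17.92
tool_pos: [474.6, -196.6, 227.4]
tcp_rot: [3.141, 0.0, 1.605]
contact_force: [-0.9, 1.2, 4.4]
grip_width: 13.4
finger_force: 30.0
(np.float64(223.43848392791915), np.float64(171.1728935053199))
```

View pics/c6.png

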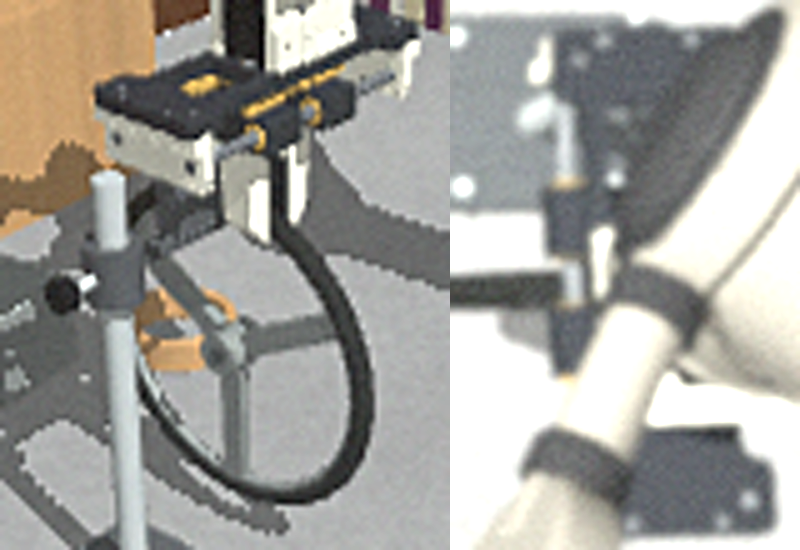

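The scene view shows the hub at (224.4,170), against (223.4,171.2) predicted for a seated wheel. The down spoke is vertical and the rim is under the housing. I'll release.

```bash
python3 -m pendant '{"dp":[[0,0,0],[0,0,0],[0,0,0],[0,0,0],[0,0,0],[0,0,0]],"rotation":[[0,0,0],[0,0,0],[0,0,0],[0,0,0],[0,0,0],[0,0,0]]}' 0.04
```

```text
time: 18.77
tool_pos: [474.5, -196.6, 227.2]
tcp_rot: [3.142, 0.0, 1.605]
contact_force: [-0.2, -0.7, 0.5]
grip_width: 40.1
finger_force: 0.0
```

```bash
python3 -m pendant '{"dp":[[0,0,-0.005],[0,0,-0.015],[0,0,-0.03],[0,0,-0.05],[0,0,-0.08],[0,0,-0.11],[0,0,-0.12],[0,0,-0.12]],"rotation":[[0,0,0],[0,0,0],[0,0,0],[0,0,0],[0,0,0],[0,0,0],[0,0,0],[0,0,0]]}'
python3 - <<'E'
from h import *
e,S=cap('scene'); d,T=cap('top')
z=lambda im,x,y,w,h,k:cv2.resize(im[y:y+h,x:x+w,::-1],None,fx=k,fy=k,interpolation=cv2.INTER_CUBIC)
cv2.imwrite('pics/c7.png',cv2.convertScaleAbs(np.hstack([z(e["pixels"],180,100,90,110,5),z(d["pixels"],180,120,175,275,2)[:550]]),alpha=1.6))
E
```

```text
time: 19.77
tool_pos: [474.6, -196.7, 347.5]
tcp_rot: [3.141, 0.001, 1.605]
contact_force: [0.2, 0.2, -0.6]
grip_width: 39.9
finger_force: 0.0Traceback (most recent call last):
  File "<stdin>", line 4, in <module>
    return _nx.concatenate(arrs, 1, dtype=dtype, casting=casting)
           ~~~~~~~~~~~~~~~^^^^^^^^^^^^^^^^^^^^^^^^^^^^^^^^^^^^^^^
ValueError: all the input array dimensions except for the concatenation axis must match exactly, but along dimension 0, the array at index 0 has size 550 and the array at index 1 has size 528
```

```bash
python3 -m pendant '{"dp":[[0,0,0],[0,0,0],[0,0,0],[0,0,0]],"rotation":[[0,0,0],[0,0,0],[0,0,0],[0,0,0]]}' >/dev/null
python3 - <<'E'
from h import *
e,S=cap('scene')
cv2.imwrite('pics/c8.png',cv2.convertScaleAbs(cv2.resize(e["pixels"][90:240,170:370,::-1],None,fx=4,fy=4,interpolation=cv2.INTER_CUBIC),alpha=1.6))
E
```

```text
(no output)
```

View pics/c8.png

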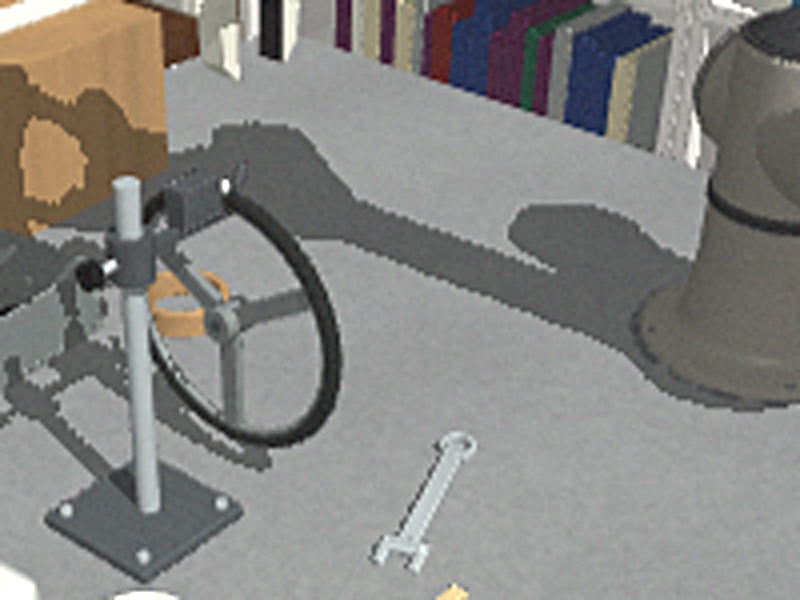

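The wheel hangs upright on the hook. The catch (white, at crop (225,186)) is out over the rim, the gripper is clear and the wrench is where it was.

```bash
python3 -c "
from plant import workorder
print(workorder.close_job())"
```

```text
the job is handed in; nothing more can be done
None
```

The larger wheel hangs upright on the hook's seat with the catch sprung out over its rim, pressed home at about 10.6 N before release, and the job was handed in at about 20 s with the gripper clear.

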